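Lay the cutlery in its tray

TASK

Put the fork, the dinner spoon and the teaspoon away in the wooden cutlery tray: lay each flat and face up in the lane that fits it (the fork in the long narrow lane, the dinner spoon in the long wide lane, the teaspoon in the short lane), down on the lane's floor and with all heads at the wider end of the lanes, the end away from the robot. Leave the garlic and the lemon where they lie.

Things in the scene. Friction and masses are not known exactly. Their poses are not given: they have to be found in the camera images.
- fork: Steel dinner fork, 203 long, 28 wide at the tines, 15 mm high overall (curved); it tapers to the handle and grips as 21 mm wide at mid length. It lies face up. Origin: at mid length, on its underside; +x runs toward the tines, z up. It balances near mid length.
- fork_head (a point): Point near the tip of the fork's tines, 90 mm from its origin along +x.
- spoon: Steel dinner spoon, 198 long, 42 wide at the bowl, 15 mm high overall (curved); it tapers to the handle and grips as 29 mm wide at mid length. It balances near mid length and lies face up. Origin: at mid length, on its underside; +x runs toward the bowl, z up.
- spoon_head (a point): Point in the spoon's bowl, 80 mm from its origin along +x.
- teaspoon: Small steel teaspoon, 131 long, 27 wide at the bowl, 12 mm high overall; it grips as 19 mm wide at mid length. It balances near mid length and lies face up. Origin: at mid length, on its underside; +x runs toward the bowl, z up.
- teaspoon_head (a point): Point in the teaspoon's bowl, 55 mm from its origin along +x.
- lane_wide: Fixed light-wood tray lane, open on top, 226 x 59 x 19 mm. Origin: centre of its underside (8 mm above the worktop); +x along it to its wider head end, z up. Floor 3 mm above the origin, walls 16 mm above the floor; no side walls over the middle 80 mm (x -40 to +40), for the fingers. Pocket 216 mm long, 52 wide at the head, 32 at the handle: the dinner spoon's lane.
- lane_narrow: Fixed light-wood tray lane, open on top, 226 x 59 x 19 mm. Origin: centre of its underside (8 mm above the worktop); +x along it to its wider head end, z up. Floor 3 mm above the origin, walls 16 mm above the floor; no side walls over the middle 80 mm (x -40 to +40), for the fingers. Pocket 216 mm long, 38 wide at the head, 32 at the handle: the fork's lane.
- lane_short: Fixed light-wood tray lane, open on top, 226 x 59 x 19 mm. Origin: centre of its underside (8 mm above the worktop); +x along it to its wider head end, z up. Floor 3 mm above the origin, walls 16 mm above the floor; no side walls over the middle 80 mm (x -40 to +40), for the fingers. Pocket only 147 mm long (thick solid ends), 38 wide at the head, 32 at the handle: the teaspoon's lane.
- tray_board: Fixed wooden board of the cutlery tray, 236 x 190 x 8 mm, that carries the three lanes side by side at 61 mm spacing, in varying order. Origin: centre of its underside, on the worktop; +x along the lanes toward their head ends (roughly away from the robot), z up.
- garlic: Bystander: garlic bulb, 60 mm across, 58 mm high, loose. Origin: centre of its underside.
- lemon: Bystander: lemon lying on the worktop, 71 x 53 x 51 mm, loose. Origin: centre of its underside.

How it is judged:
At the end, for the whole second after the job is handed in: Fork in lane_narrow, spoon in lane_wide, teaspoon in lane_short, at rest: within 10 mm of its centre line and 12 mm (spoons 14) of its middle along it, underside under 10 mm above the lane's underside, within 0.12 rad of its direction, head at its +x end, face up within 0.2 rad (x of fork in the frame of lane_narrow between -0.012 and 0.012 m and y of fork in the frame of lane_narrow between -0.01 and 0.01 m and z of fork in the frame of lane_narrow below 0.01 m and x of fork_head in the frame of lane_narrow above 0.03 m and angle between the x axis of fork and the x axis of lane_narrow, either way round below 0.12 rad and angle between each of fork, spoon, teaspoon's own z axis and vertical below 0.2 rad and linear speed of each of fork, spoon, teaspoon below 0.03 m/s and angular speed of each of fork, spoon, teaspoon below 0.3 rad/s and x of spoon in the frame of lane_wide between -0.014 and 0.014 m and y of spoon in the frame of lane_wide between -0.01 and 0.01 m and z of spoon in the frame of lane_wide below 0.01 m and x of spoon_head in the frame of lane_wide above 0.03 m and angle between the x axis of spoon and the x axis of lane_wide, either way round below 0.12 rad and x of teaspoon in the frame of lane_short between -0.014 and 0.014 m and y of teaspoon in the frame of lane_short between -0.01 and 0.01 m and z of teaspoon in the frame of lane_short below 0.01 m and x of teaspoon_head in the frame of lane_short above 0.03 m and angle between the x axis of teaspoon and the x axis of lane_short, either way round below 0.12 rad); the robot touches nothing.
It fails at once if the garlic is moved more than 30 mm (distance of garlic from where it was at the start of the episode above 0.03 m).
It fails at once if the lemon is moved more than 30 mm (distance of lemon from where it was at the start of the episode above 0.03 m).
It also fails if it takes over 72 s, if anything falls off the work surface, if the arm or the gripper's body presses on something with over 40 N, if the wrist force passes 120 N, or if a joint passes its speed limit or range.

ROBOT

A 6-joint arm with a two-finger parallel gripper is mounted at the origin on a cart in front of the work surface, level with it; the furniture and walls round the work are solid. World frame = base frame: x ahead of the robot, y to its left, z up, the work surface at z = 0. Lengths are in m, angles in rad, forces in N, time in s.
With the tool pointing down it reaches from about 0.35 to 0.85 m from the base axis. Payload 8.1 kg.
Tool frame: the origin (TCP) lies at the very end of the fingers, on their centre line; the grasp point (between the pads) lies 19 mm behind it; z points along the fingers, y is the line along which they close (so a half turn about z gives the same grasp; the last joint's range is limited). The gripper opens to 93 mm and grips with 3 to 60 N. Pads are 15 mm wide; open, the fingers measure 128 mm over their backs; the gripper's body (75 mm by 188 mm) begins 65 mm behind the grasp point.
Start: joints at [1.089, 0.13, 1.488, -0, 1.523, -0.085], TCP at [0.232, 0.553, 0.185] pointing down, gripper open.
Joint ranges: [-2.96, 2.96], [-0.89, 2.26], [0.02, 2.5], [-1.34, 4.48], [0, 2.73], [-2.66, 2.66]. Speed limits (rad/s): [2.39, 2.39, 2.79, 3.14, 3.14, 3.14].

INTERFACE

Orientations are given as a unit quaternion [x, y, z, w].
In Python, from rig import status, cams, order gives the robot as it stands. The module is installed in compiled form; this text tells all that it offers.
- The arm moves only by the tool apply_moves, never from a script. Its argument "deltas" is text: rows parted by semicolons, each of 7 numbers parted by spaces: the shift along the tool's x, y, z in mm, then the turn, a rotation vector about the tool's x, y, z in degrees, then the finger opening in mm, from 0 to 93. In form: tx ty tz rx ry rz gripper; .... A call has 1 to 12 rows; each row is the pose to reach, as a shift and turn from the pose commanded when the call began, along the tool's axes at that moment; what a row does not reach only later rows make up. A row lasts 1/8 s, in which the tool goes at most 62.5 mm and 10.7 degrees, less where a joint would pass 70% of its speed; a pose out of reach is approached as far as the arm can. A call with a gripper value outside its range is refused whole. The fingers move at their own pace and stop on an object; the grip force is fixed at half the most. Time passes only in rows, so rows that repeat a pose let the fingers close. It gives the time, the measured TCP pose, the force and the opening at its end, in the units of the state.
- status.sense(): the state, without advancing time (a new reading comes with each control period).
- cams.capture(name): name is "scene" or "top" or "wrist"; returns (picture, depth): 420x560x3 uint8, red, green, blue; 420x560 float32, m along the optical axis (not along the pixel's ray), 0 where there is no reading.
- cams.get_calibration(name): a dict with "mtx" (3x3 intrinsics, pixels), "R" (3x3) and "t" (3): a world point X has camera coordinates R X + t. Camera axes: x right, y down, z forward; pixel columns grow to the right and rows downward; lengths in m; the calibration is good to about 2 mm. A picture is of the moment at which its call begins: read the wrist's pose just before it. get_calibration takes no time and is no camera call; for the wrist camera it gives the pose at the moment of the call.
- order.job_done(): hands the job in, once; it reports no verdict.
The state is a dict: "clock": time; "joint_positions": joint angles; "dq": joint speeds; "joint_torque": joint torques, N m; "tool_pos": TCP position; "tcp_rot": TCP orientation; "ft_force": force on the tool from outside, world axes, zero at the start; "torque": the same for the moment, N m; "width": finger opening in m.
Only numpy, scipy, OpenCV 4.12 (cv2) and the standard library are available. Lean on these libraries where they do the work, as an engineer would, in place of code of your own. Each camera call takes 0.05 s, during which the arm holds its last target. There are 200 camera calls.

## Working session

There is one attempt and no reset: what is moved stays moved. The work goes in short steps, Python scripts to look and compute and a tool call to move; the robot and the scene stay as the last step left them, time stands still between calls to the robot, and variables do not carry over. Pictures are saved under pics/ and viewed, on a budget of 10 in all, crops included, one or two more only if the job needs it, and the job is handed in when it is done.

Besides the shell and the picture viewer there is one more tool, called after "Call:" in YAML: its name, and indented under it one key for each argument. apply_moves: Moves the arm, as the interface text tells. Its arguments: {"type":"object","properties":{"deltas":{"type":"string"}},"required":["deltas"]}

```bash
mkdir -p pics; python3 - <<'E'
from rig import status, cams
import cv2,numpy as np
s=status.sense(); print({k:np.round(v,3).tolist() for k,v in s.items()})
for n in("scene","top"):
    p,d=cams.capture(n); cv2.imwrite(f"pics/{n}0.png",p[...,::-1]); np.savez(f"{n}0.npz",p=p,d=d)
    c=cams.get_calibration(n); print(n,np.round(c["mtx"],1).tolist(),np.round(c["R"],3).tolist(),np.round(c["t"],3).tolist(),(d==0).mean())
E
```

```text
{'clock': 0.0, 'joint_positions': [1.089, 0.131, 1.489, -0.0, 1.523, -0.085], 'dq': [0.002, 0.0, 0.0, 0.001, 0.002, -0.001], 'joint_torque': [-0.001, -55.984, -49.176, 0.077, 0.035, -0.0], 'tool_pos': [0.232, 0.553, 0.184], 'tcp_rot': [0.197, 0.98, -0.001, -0.0], 'ft_force': [-0.23, -0.827, -0.65], 'torque': [-0.016, -0.021, -0.029], 'width': 0.093}
scene [[463.3, 0.0, 279.5], [0.0, 463.3, 207.9], [0.0, 0.0, 1.0]] [[0.49, -0.871, 0.025], [-0.389, -0.244, -0.888], [0.78, 0.426, -0.458]] [-0.242, 0.268, 0.741] 0.004255952380952381
top [[546.1, 0.0, 283.9], [0.0, 546.1, 207.0], [0.0, 0.0, 1.0]] [[0.018, -1.0, 0.017], [-0.985, -0.021, -0.171], [0.171, -0.013, -0.985]] [0.004, 0.55, 1.286] 0.004111394557823129
```

View pics/top0.png

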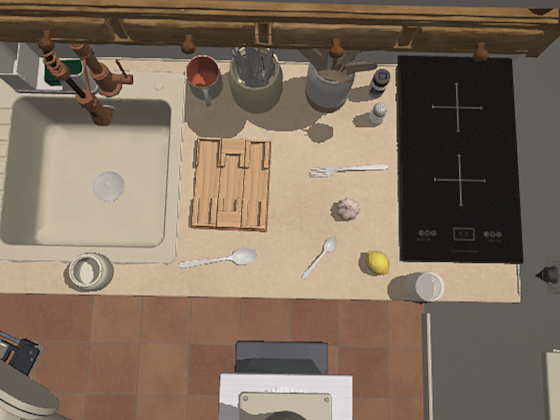

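View pics/scene0.png

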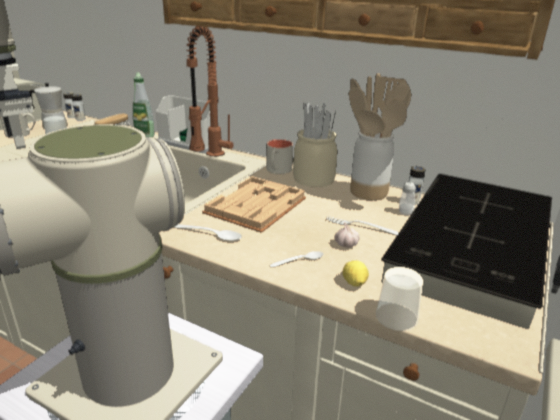

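Top view: tray at u 194–271, v 138–231 (its middle lane has thick ends, so it is the short one). The fork is near (348,170) with tines left, the spoon near (218,258) with bowl right, and the teaspoon near (320,257) with bowl up at (330,243). The garlic is at (347,209) and the lemon at (377,262).

```bash
cat > h.py <<'E'
import numpy as np, cv2
from rig import status, cams
def pts(d,c):
    K=c["mtx"]; v,u=np.mgrid[:d.shape[0],:d.shape[1]]
    P=np.stack([(u-K[0,2])/K[0,0]*d,(v-K[1,2])/K[1,1]*d,d],-1)
    return (P-c["t"])@c["R"]
def ray(uv,c,z):
    uv=np.atleast_2d(uv).astype(float); K=c["mtx"]
    r=np.c_[(uv[:,0]-K[0,2])/K[0,0],(uv[:,1]-K[1,2])/K[1,1],np.ones(len(uv))]@c["R"]
    o=-c["R"].T@c["t"]; return o+r*((z-o[2])/r[:,2])[:,None]
def proj(X,c):
    q=np.atleast_2d(X)@c["R"].T+c["t"]; q=q@c["mtx"].T; return q[:,:2]/q[:,2:]
def steel(p,lo=100,sat=38):
    h=cv2.cvtColor(p,cv2.COLOR_RGB2HSV); return ((h[...,1]<sat)&(h[...,2]>lo)).astype(np.uint8)
def blobs(m,roi,minA=60):
    u0,v0,u1,v1=roi; q=np.zeros_like(m); q[v0:v1,u0:u1]=m[v0:v1,u0:u1]
    q=cv2.morphologyEx(q,cv2.MORPH_CLOSE,np.ones((3,3)))
    n,l,s,c=cv2.connectedComponentsWithStats(q); return [(l==i) for i in range(1,n) if s[i,4]>minA]
def ends(X):
    c,s,a=cv2.minAreaRect(X[:,:2].astype(np.float32)*1000)
    b=cv2.boxPoints((c,s,a)); e=[b[1]-b[0],b[2]-b[1]]; i=int(np.argmax([np.linalg.norm(x) for x in e])); 
    d=e[i]/np.linalg.norm(e[i]); return np.array(c),sorted(s),np.degrees(np.arctan2(d[1],d[0]))
E
python3 - <<'E'
from h import *
T=np.load("top0.npz");S=np.load("scene0.npz");ct=cams.get_calibration("top");cs=cams.get_calibration("scene")
for n,f,c in(("top",T,ct),("scene",S,cs)):
    X=pts(f["d"],c); h=cv2.cvtColor(f["p"],cv2.COLOR_RGB2HSV)
    tb=(X[...,0]>.35)&(X[...,0]<.75)&(abs(X[...,1])<.25)&(abs(X[...,2])<.02)
    print(n,"table z",np.median(X[tb][:,2]),X[tb][:,2].std(),"hsv table",np.median(h[tb],0))
    rois={"top":[(300,155,392,185),(175,240,262,275),(295,232,342,282)],"scene":[(320,210,400,240),(175,215,245,245),(265,245,328,270)]}[n]
    m=steel(f["p"],90,50)
    for r in rois:
        for b in blobs(m,r,40):
            v,u=np.nonzero(b); Y=ray(np.c_[u,v],c,0.008); ce,s,a=ends(Y)
            print(r,b.sum(),"c",np.round(ce),"size",np.round(s),"ang",round(a,1),"depth z",np.round(np.percentile(X[b][:,2],[10,50,90]),3))
# garlic/lemon/tray heights
X=pts(T["d"],ct)
for n,(u,v) in dict(garlic=(347,209),lemon=(377,262),lw=(197,180),trayfront=(230,218)).items(): print(n,np.round(X[v,u],3))
p=T["p"]; big=cv2.resize(p[130:240,185:280],None,fx=6,fy=5.4,interpolation=cv2.INTER_CUBIC); cv2.imwrite("pics/tray.png",big[...,::-1])
E
```

```text
top table z 0.0008073127066503318 0.005121036333635898 hsv table [ 16.  65. 203.]
(300, 155, 392, 185) 470 c [ 656. -150.] size [ 25. 201.] ang -84.9 depth z [-0.001  0.004  0.013]
(175, 240, 262, 275) 636 c [428. 176.] size [ 42. 196.] ang -85.3 depth z [0.    0.006 0.013]
(295, 232, 342, 282) 300 c [434. -72.] size [ 28. 131.] ang -43.3 depth z [-0.     0.004  0.012]
scene table z 0.0016995651480294033 0.00439431131812753 hsv table [ 22.  49. 237.]
(320, 210, 400, 240) 1904 c [ 660. -148.] size [152. 215.] ang -58.2 depth z [0.    0.002 0.035]
(175, 215, 245, 245) 1011 c [442. 171.] size [ 85. 226.] ang -85.8 depth z [0.    0.002 0.013]
(175, 215, 245, 245) 271 c [392. 145.] size [51. 99.] ang -58.3 depth z [-0.     0.001  0.003]
(265, 245, 328, 270) 1235 c [437. -77.] size [ 98. 145.] ang -58.6 depth z [0.    0.002 0.006]
garlic [ 0.548 -0.139  0.049]
lemon [ 0.42  -0.212  0.047]
lw [0.622 0.236 0.005]
trayfront [0.523 0.147 0.031]
```

View pics/tray.png

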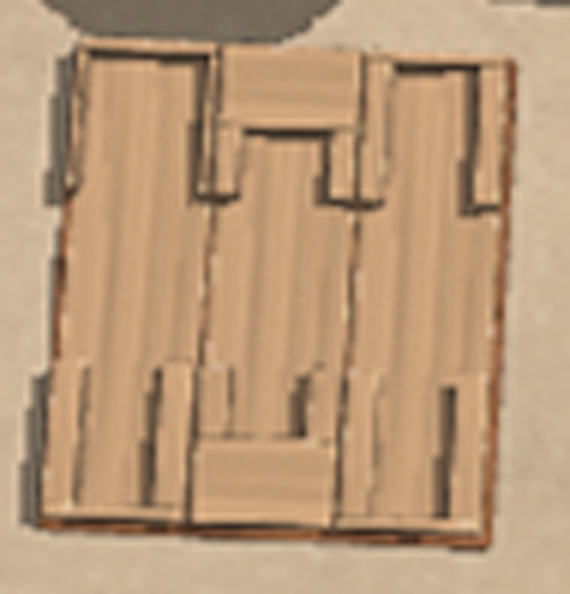

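Tray crop: the left lane has a wide pocket (x 80–205 at the head), the middle is short with solid ends, and the right is narrow (x 395–475). So from left to right they are wide, short, narrow. Top view sizes agree with the text.

```bash
cat >> h.py <<'E'
from scipy.spatial.transform import Rotation as Ro
def go(x,y,z,yaw,ref=None):
    """tool-frame shift (mm) and rz (deg) to world TCP (mm) with tool y axis at yaw deg (mod 180)"""
    s=status.sense(); R=Ro.from_quat(s["tcp_rot"]).as_matrix(); t=R.T@(np.array([x,y,z])/1000-s["tool_pos"])*1000
    cur=np.degrees(np.arctan2(R[1,1],R[0,1])); rz=-(((yaw-cur)+180)%360-180)
    print("shift",np.round(t,1),"rz",round(rz,1),"yaw now",round(cur,2),"tilt",np.round(R[:,2],4),"t",round(s["clock"],2))
E
python3 - <<'E'
from h import *
T=np.load("top0.npz");S=np.load("scene0.npz");ct=cams.get_calibration("top");cs=cams.get_calibration("scene")
for n,f,c,roi in(("top",T,ct,(186,130,282,240)),("scene",S,cs,(198,172,312,235))):
    h=cv2.cvtColor(f["p"],cv2.COLOR_RGB2HSV); u0,v0,u1,v1=roi
    X=pts(f["d"],c)
    m=(h[...,1]>88).astype(np.uint8)&(h[...,2]>60); m=m.astype(np.uint8)
    b=blobs(m,roi,500)
    for k in b:
        v,u=np.nonzero(k); uv=np.c_[u,v]
        for z in(.0,.015,.027):
            ce,s,a=ends(ray(uv,c,z)); print(n,z,k.sum(),np.round(ce,1),np.round(s,1),round(a,2))
        hull=cv2.convexHull(uv.astype(np.int32)); print(cv2.approxPolyDP(hull,4,True)[:,0].tolist())
    if n=="top":
        crop=[(80,42),(513,60),(490,545),(40,523)]
        print("eye corners z.027",np.round(ray([(185+x/6-.4,130+y/5.4-.4) for x,y in crop],c,.027)*1000,0).tolist())
        ob=X[(X[...,2]>.065)&(X[...,0]>.35)&(X[...,0]<.82)&(abs(X[...,1])<.35)]
        print("obst", sorted({(round(a*50)/50,round(b_*50)/50):0 for a,b_,_ in ob})[:40])
go(428,176,150,4.7)
p,_=cams.capture("wrist"); cv2.imwrite("pics/w0.png",p[...,::-1])
cw=cams.get_calibration("wrist"); print("wcam",np.round(cw["R"],2).tolist(),np.round(-cw["R"].T@cw["t"],3))
E
```

```text
top 0.0 6837 [617.2 149. ] [191.5 238.2] -1.6
top 0.015 6837 [613.9 147.7] [189.4 235.6] -1.6
top 0.027 6837 [611.3 146.7] [187.7 233.5] -1.6
[[270, 141], [266, 230], [191, 227], [198, 138]]
eye corners z.027 [[728.0, 235.0, 27.0], [723.0, 53.0, 27.0], [494.0, 57.0, 27.0], [500.0, 241.0, 27.0]]
obst [(0.36, -0.34), (0.36, -0.32), (0.36, -0.3), (0.36, -0.28), (0.38, -0.34), (0.38, -0.32), (0.38, -0.3), (0.38, -0.28), (0.4, -0.34), (0.4, -0.32), (0.4, -0.3), (0.42, -0.34), (0.42, -0.32), (0.42, -0.3), (0.42, -0.28), (0.42, -0.26), (0.44, -0.34), (0.44, -0.32), (0.44, -0.3), (0.44, -0.28), (0.44, -0.26), (0.46, -0.34), (0.46, -0.32), (0.46, -0.3), (0.46, -0.28), (0.46, -0.26), (0.48, -0.34), (0.48, -0.32), (0.48, -0.3), (0.48, -0.28), (0.48, -0.26), (0.5, -0.34), (0.5, -0.32), (0.5, -0.3), (0.5, -0.28), (0.5, -0.26), (0.5, -0.12), (0.5, -0.1), (0.5, -0.08), (0.5, -0.06)]
scene 0.0 3097 [640.8 158.1] [211.7 277.8] -1.08
scene 0.015 3097 [615.2 142.2] [206.3 270.7] -1.08
scene 0.027 3097 [594.8 129.5] [201.9 265. ] -1.08
[[305, 197], [262, 231], [203, 212], [206, 204], [252, 177], [302, 190]]
shift [-326.8 -271.7   34.9] rz 62.6 yaw now 67.27 tilt [-8.0e-04 -1.5e-03 -1.0e+00] t 0.1
wcam [[0.39, 0.92, -0.0], [0.89, -0.37, 0.28], [0.26, -0.11, -0.96]] [0.159 0.584 0.382]
```

Call:
apply_moves:
  deltas: "-327 -272 35 0 0 62.6 93;-327 -272 35 0 0 62.6 93;-327 -272 35 0 0 62.6 93;-327 -272 35 0 0 62.6 70;-327 -272 35 0 0 62.6 70;-327 -272 35 0 0 62.6 70;-327 -272 35 0 0 62.6 70;-327 -272 35 0 0 62.6 70;-327 -272 35 0 0 62.6 70;-327 -272 35 0 0 62.6 70"

```text
clock: 1.4
tool_pos: [0.4278, 0.1774, 0.1505]
tcp_rot: [0.677, 0.736, 0.0, -0.0]
ft_force: [-0.0, 0.1, -0.2]
width: 0.0701
```

```bash
python3 - <<'E'
from h import *
T=np.load("top0.npz");ct=cams.get_calibration("top");X=pts(T["d"],ct)
k=(X[...,2]>.065)&(X[...,0]>.45)&(X[...,0]<.8)&(X[...,1]>-.24)&(X[...,1]<.35)
v,u=np.nonzero(k); print("obst",[(int(a),int(b),*np.round(X[b,a],2).tolist()) for a,b in list(zip(u,v))[::max(1,len(u)//12)]],len(u))
cw=cams.get_calibration("wrist");p,d=cams.capture("wrist"); cv2.imwrite("pics/w1.png",p[...,::-1]); np.savez("w1.npz",p=p,d=d,**cw)
X=pts(d,cw); print(np.round(cw["mtx"][0],0))
for b in blobs(steel(p,90,50),(0,0,560,420),1500):
    v,u=np.nonzero(b); ce,s,a=ends(ray(np.c_[u,v],cw,.008)); print(b.sum(),u.min(),u.max(),v.min(),v.max(),np.round(ce,1),np.round(s,1),round(a,1),np.percentile(X[b][:,2],[10,50,90]).round(4))
go(428,176,4,4.7)
E
```

```text
obst [(82, 0, 0.79, 0.35, 0.56), (160, 3, 0.79, 0.23, 0.55), (240, 6, 0.79, 0.1, 0.56), (136, 10, 0.78, 0.26, 0.55), (184, 14, 0.77, 0.19, 0.55), (253, 18, 0.78, 0.08, 0.53), (327, 22, 0.78, -0.04, 0.53), (444, 26, 0.78, -0.24, 0.52), (223, 31, 0.77, 0.13, 0.5), (351, 35, 0.77, -0.09, 0.5), (156, 40, 0.77, 0.25, 0.47), (353, 44, 0.77, -0.1, 0.47), (376, 115, 0.78, -0.21, 0.07)] 18119
[346.   0. 280.]
26854 269 559 0 110 [544.1 319.9] [ 90.8 275.6] 1.3 [-0.1888 -0.1801  0.0048]
3310 258 297 91 283 [423.9 174.1] [ 41.5 198.1] -84.4 [0.0007 0.0052 0.0114]
4004 0 40 177 304 [159.5  95.1] [ 42.7 149.7] 82.0 [-0.0231 -0.0036 -0.0013]
2482 138 208 250 323 [316.5  61.7] [ 43.6 115.7] 68.2 [0.1966 0.2255 0.2427]
2368 351 421 250 323 [554.9  81.7] [ 40.  117.3] -56.6 [0.1969 0.2258 0.2427]
2139 145 184 361 419 [312.5 -79.4] [46.7 85.9] -85.2 [-0.534   0.2523  0.2677]
shift [-1.400e+00  1.000e-01  1.465e+02] rz 0.1 yaw now 4.79 tilt [-0.e+00  2.e-04 -1.e+00] t 1.45
```

View pics/w1.png

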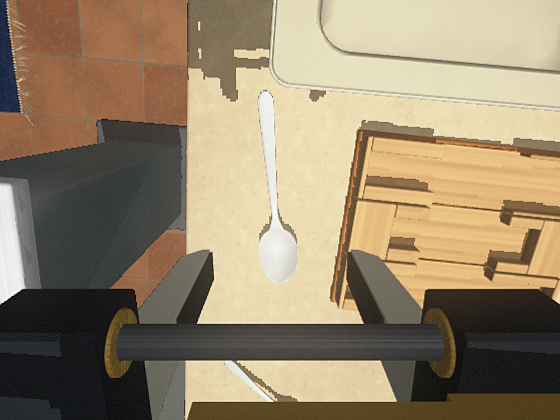

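The wrist view shows the spoon at u 258–297, v 91–283, handle up and bowl down in the image, between the fingers. It measures 41×198 at (424,174), within 4 mm of the top view; I'll grip at the mean.

Call:
apply_moves:
  deltas: "-2 -2 60 0 0 0 60;-2 -2 110 0 0 0 55;-2 -2 135 0 0 0 50;-2 -2 146 0 0 0 50;-2 -2 146 0 0 0 50;-2 -2 146 0 0 0 15;-2 -2 146 0 0 0 5;-2 -2 146 0 0 0 5;-2 -2 146 0 0 0 5;-2 -2 146 0 0 0 5;-2 -2 146 0 0 0 5"

```text
clock: 2.82
tool_pos: [0.4265, 0.174, 0.0044]
tcp_rot: [0.678, 0.735, -0.0, -0.0]
ft_force: [0.4, 0.6, -0.1]
width: 0.005
```

```bash
python3 - <<'E'
from h import *
cw=cams.get_calibration("wrist");p,d=cams.capture("wrist"); q,_=cams.capture("top")
a=p[60:420]; b=cv2.resize(q[225:290,165:275],None,fx=5,fy=3.5)[:240]
b=cv2.resize(q[228:285,170:270],(560,235)); cv2.imwrite("pics/w2.png",np.vstack([a,b])[...,::-1])
print(status.sense()["width"])
E
```

```text
0.005236561704218701
```

View pics/w2.png

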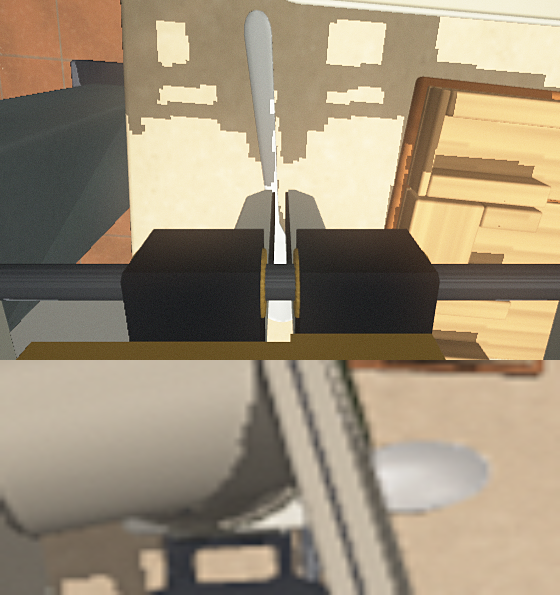

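The wrist view shows the handle passing between the nearly closed fingers, around (275,190), with the bowl sticking out beyond. The opening equals the command, so I'll command 0 to see whether it is gripped.

Call:
apply_moves:
  deltas: "0 0 0 0 0 0 0;0 0 0 0 0 0 0;0 0 0 0 0 0 0"

```text
clock: 3.3
tool_pos: [0.4265, 0.174, 0.0044]
tcp_rot: [0.678, 0.735, 0.0, 0.0]
ft_force: [0.5, -0.0, 1.0]
width: 0.0003
```

```bash
python3 - <<'E'
from h import *
f=np.load("w1.npz"); c={k:f[k] for k in("mtx","R","t")}; X=pts(f["d"],c)
b=[b for b in blobs(steel(f["p"],90,50),(230,80,310,290),1500)][0]
Y=X[b]; tb=X[90:280,215:245].reshape(-1,3); print("table near",np.median(tb[:,2]))
for y in range(80,275,13):
    k=abs(Y[:,1]*1000-y)<5; 
    if k.any(): print(y,"x",np.round(np.percentile(Y[k][:,0]*1000,[2,50,98])),"z",np.round(np.percentile(Y[k][:,2]*1000,[10,50,90]),1))
E
```

```text
table near -0.0017261287248936164
80 x [421. 433. 446.] z [5.7 8.2 9.4]
93 x [414. 432. 449.] z [1.8 4.  7.4]
106 x [411. 431. 451.] z [-0.3  2.   6.6]
119 x [410. 430. 449.] z [0.1 2.5 6.6]
132 x [413. 430. 444.] z [3.4 6.2 8.1]
145 x [420. 426. 431.] z [ 9.  10.6 12. ]
158 x [420. 423. 426.] z [11.9 13.2 14.2]
171 x [417. 421. 424.] z [12.3 13.2 14.2]
184 x [414. 419. 423.] z [10.8 12.1 13.5]
197 x [412. 417. 421.] z [ 9.5 10.5 11.6]
210 x [409. 414. 420.] z [7.7 8.9 9.9]
223 x [406. 412. 419.] z [5.5 6.8 8.3]
236 x [404. 411. 417.] z [3.9 5.1 6.3]
249 x [401. 408. 415.] z [1.6 3.  4.3]
262 x [399. 406. 413.] z [0.4 1.7 2.5]
```

```bash
python3 - <<'E'
from h import *
cw=cams.get_calibration("wrist");p,d=cams.capture("wrist");q,dq=cams.capture("top"); ct=cams.get_calibration("top"); cv2.imwrite("pics/w3.png",np.vstack([p[60:300],cv2.resize(q[225:285,165:275],(560,305))])[...,::-1])
X=pts(d,cw); m=(X[...,2]>-.004)&(X[...,2]<.03)
h=cv2.cvtColor(p,cv2.COLOR_RGB2HSV); m&=(h[...,1]<40); m[:,:225]=0; m[:,330:]=0; m[255:]=0
Y=X[m]
for y in range(130,300,12):
    k=abs(Y[:,1]*1000-y)<5
    if k.sum()>5: print(y,k.sum(),"x",np.round(np.percentile(Y[k][:,0]*1000,[2,50,98])),"z",np.round(np.percentile(Y[k][:,2]*1000,[10,50,90]),1))
b=blobs(steel(q,90,50),(215,240,285,275),60)
for k in b:
    v,u=np.nonzero(k); Y=ray(np.c_[u,v],ct,.008); print("top",k.sum(),np.round(Y.min(0)*1000),np.round(Y.max(0)*1000))
print(status.sense()["width"])
E
```

```text
166 150 x [392. 407. 455.] z [-2.6 -1.8 -1.1]
178 422 x [394. 421. 445.] z [-2.4 -0.7 13.2]
190 382 x [395. 419. 454.] z [-2.2 11.1 12.3]
202 469 x [394. 418. 453.] z [-2.   9.6 10.9]
214 359 x [408. 414. 443.] z [7.1 8.3 9.4]
226 390 x [406. 412. 418.] z [5.4 6.5 7.6]
238 442 x [403. 410. 416.] z [3.6 4.5 5.6]
250 524 x [401. 408. 446.] z [1.5 2.9 3.9]
262 544 x [399. 406. 444.] z [0.3 1.5 2.5]
274 215 x [401. 423. 444.] z [-0.7  0.5  1.4]
286 1128 x [410. 428. 442.] z [1.1 4.  5. ]
298 1392 x [407. 425. 440.] z [2.7 4.  5. ]
top 958 [387.  79.   8.] [471. 184.   8.]
0.0005824986508872014
```

View pics/w3.png

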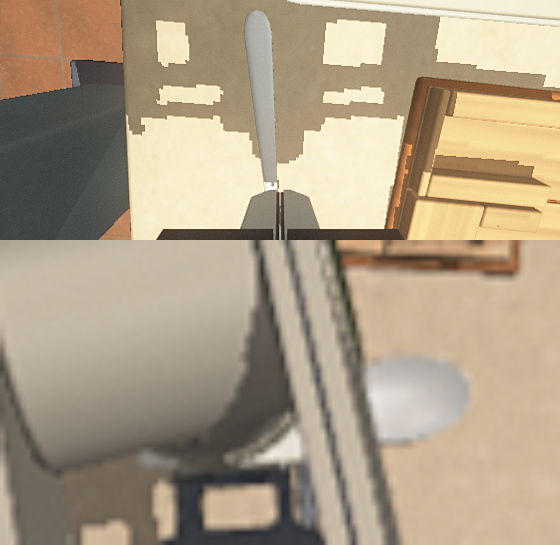

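The spoon hasn't moved. The end points give its axis as −81.6° and its centre as (419,173). The fingers closed above its graspable section, and the rectangle fit was biased by the kite shape. I'll reopen, recentre, turn to yaw 8.4 and grip lower.

Call:
apply_moves:
  deltas: "0 0 -20 0 0 0 60;-1 -7 -20 0 0 -3.7 60;-1 -7 -20 0 0 -3.7 60;-1 -7 -4 0 0 -3.7 60;-1 -7 3.6 0 0 -3.7 60;-1 -7 3.6 0 0 -3.7 40;-1 -7 3.6 0 0 -3.7 0;-1 -7 3.6 0 0 -3.7 0;-1 -7 3.6 0 0 -3.7 0;-1 -7 3.6 0 0 -3.7 0;-1 -7 3.6 0 0 -3.7 0"

```text
clock: 4.78
tool_pos: [0.4197, 0.1725, 0.001]
tcp_rot: [0.654, 0.757, 0.0, 0.0]
ft_force: [-0.3, 0.5, 0.1]
width: 0.0006
```

Still closed to 0. I'll lift and look at what happened.

Call:
apply_moves:
  deltas: "0 0 -50 0 0 0 0;0 0 -100 0 0 0 0;0 0 -100 0 0 0 0"

```text
clock: 5.15
tool_pos: [0.4231, 0.1735, 0.1057]
tcp_rot: [0.654, 0.757, 0.004, 0.002]
ft_force: [-0.4, -0.9, -1.0]
width: 0.0006
```

```bash
python3 - <<'E'
from h import *
cw=cams.get_calibration("wrist");p,d=cams.capture("wrist"); q,_=cams.capture("scene")
X=pts(d,cw); m=(X[...,2]>-.004)&(X[...,2]<.14)&(cv2.cvtColor(p,cv2.COLOR_RGB2HSV)[...,1]<45)
m=blobs(m.astype(np.uint8),(200,60,350,320),500)
for b in m:
  Y=X[b]*1000; print(b.sum())
  for y in range(60,290,13):
    k=abs(Y[:,1]-y)<5
    if k.sum()>5: print(y,k.sum(),"x",np.round(np.percentile(Y[k][:,0],[2,50,98])),"z",np.round(np.percentile(Y[k][:,2],[10,50,90]),1))
s=status.sense(); print(s["width"],s["ft_force"])
cv2.imwrite("pics/w4.png",np.vstack([p[60:340],cv2.resize(q[150:310,110:390],(560,320))])[...,::-1])
E
```

```text
1473
281 711 x [414. 440. 464.] z [0.1 3.  4.7]
3017
125 91 x [408. 419. 434.] z [-1.6  4.6  7.6]
138 166 x [419. 427. 439.] z [ 6.8  8.6 10.5]
151 120 x [397. 422. 428.] z [-2.3 11.6 13.3]
164 307 x [393. 416. 446.] z [-2.5 -1.4 13.8]
177 341 x [388. 419. 443.] z [-2.5 -1.4 13.3]
190 129 x [413. 418. 422.] z [10.5 11.7 12.8]
203 153 x [410. 416. 421.] z [ 8.5  9.9 11. ]
216 197 x [407. 415. 426.] z [-1.6  7.7  8.8]
229 199 x [405. 412. 419.] z [-0.6  5.9  7.1]
242 207 x [402. 409. 417.] z [2.8 4.  5.1]
255 243 x [400. 407. 414.] z [1.2 2.4 3.6]
268 169 x [399. 405. 412.] z [-0.1  0.9  2. ]
0.000478726880057194 [-0.07930574 -0.74100349 -0.35356232]
```

View pics/w4.png

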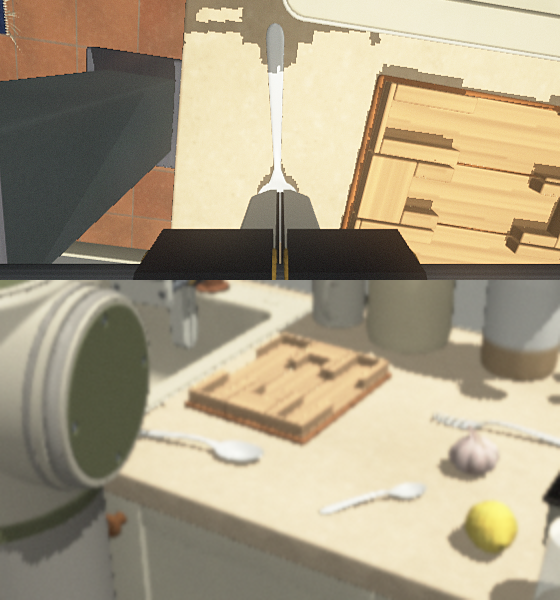

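The scene view shows the spoon unmoved, with the tray intact and the garlic and lemon in place. It was never touched, so I'll check where the fingertips really are against the reported TCP.

```bash
python3 - <<'E'
from h import *
s=status.sense();cw=cams.get_calibration("wrist");p,d=cams.capture("wrist"); X=pts(d,cw)
print("tcp",s["tool_pos"],"proj",proj(s["tool_pos"],cw))
R=Ro.from_quat(s["tcp_rot"]).as_matrix()
Y=(X-s["tool_pos"])@R*1000  # tool frame
m=(abs(Y[...,0])<15)&(abs(Y[...,1])<40)&(Y[...,2]<40)&(Y[...,2]>-80)&(d>0)
v,u=np.nonzero(m); print(u.min(),u.max(),v.min(),v.max()); print("tool z pct",np.percentile(Y[m][:,2],[50,90,95,99,100]).round(1))
for vv in range(230,300,6): print(vv,np.round(Y[vv,[260,270,276,288,296]],0).tolist())
E
```

```text
tcp [0.42004883 0.17256825 0.10120376] proj [[281.10115207 244.45972781]]
240 319 250 303
tool z pct [-57.5 -40.  -36.6 -32.9 -30.9]
230 [[-27.0, -19.0, 103.0], [-27.0, -10.0, 103.0], [-27.0, -4.0, 103.0], [-27.0, 7.0, 102.0], [-27.0, 14.0, 104.0]]
236 [[-33.0, -19.0, 102.0], [-33.0, -10.0, 102.0], [-28.0, -4.0, 90.0], [-33.0, 7.0, 103.0], [-33.0, 14.0, 103.0]]
242 [[-38.0, -19.0, 102.0], [-39.0, -10.0, 103.0], [-34.0, -4.0, 92.0], [-35.0, 7.0, 92.0], [-39.0, 14.0, 103.0]]
248 [[-45.0, -19.0, 103.0], [-41.0, -10.0, 94.0], [-42.0, -4.0, 96.0], [-41.0, 7.0, 95.0], [-41.0, 14.0, 94.0]]
254 [[9.0, -11.0, -36.0], [10.0, -6.0, -38.0], [10.0, -3.0, -38.0], [10.0, 3.0, -38.0], [10.0, 7.0, -38.0]]
260 [[10.0, -10.0, -44.0], [10.0, -6.0, -45.0], [8.0, -3.0, -41.0], [10.0, 3.0, -44.0], [10.0, 7.0, -45.0]]
266 [[10.0, -10.0, -51.0], [10.0, -5.0, -52.0], [9.0, -3.0, -49.0], [10.0, 3.0, -51.0], [10.0, 7.0, -51.0]]
272 [[10.0, -10.0, -58.0], [10.0, -5.0, -58.0], [8.0, -3.0, -55.0], [10.0, 3.0, -57.0], [10.0, 6.0, -58.0]]
278 [[10.0, -9.0, -63.0], [10.0, -5.0, -63.0], [9.0, -2.0, -61.0], [9.0, 3.0, -62.0], [10.0, 6.0, -63.0]]
284 [[10.0, -9.0, -69.0], [9.0, -5.0, -68.0], [8.0, -2.0, -65.0], [9.0, 3.0, -67.0], [10.0, 6.0, -70.0]]
290 [[37.0, -6.0, -121.0], [37.0, -3.0, -122.0], [9.0, -2.0, -71.0], [37.0, 1.0, -122.0], [37.0, 3.0, -122.0]]
296 [[36.0, -6.0, -123.0], [36.0, -3.0, -124.0], [8.0, -2.0, -76.0], [37.0, 1.0, -124.0], [37.0, 3.0, -124.0]]
```

The visible fingertips end about 30 mm short of the reported TCP, and nothing crosses the sight line below that. So my descents stopped above the handle. I'll check the same on the earlier open-finger picture.

```bash
python3 - <<'E'
from h import *
f=np.load("w1.npz"); c={k:f[k] for k in("mtx","R","t")}; X=pts(f["d"],c)
T=np.array([.4278,.1774,.1505]); R=Ro.from_quat([.677,.736,0,0]).as_matrix(); Y=(X-T)@R*1000
m=(abs(Y[...,0])<20)&(abs(Y[...,1])<75)&(Y[...,2]<20)&(Y[...,2]>-80)&(f["d"]>0)
print(np.percentile(Y[m][:,2],[50,90,99,100]).round(1)); q=Y[m]; q=q[q[:,2]>-40]; print(np.round(q[np.argsort(-q[:,2])[:12]],0).tolist())
cam=(-c["R"].T@c["t"]-T)@R*1000; print("cam in tool",cam)
go(419.5,173,-10,8.4)
E
```

```text
[-61.9 -40.2 -32.6 -30.3]
[[6.0, -36.0, -30.0], [8.0, -38.0, -30.0], [8.0, -37.0, -31.0], [3.0, 34.0, -31.0], [-3.0, -36.0, -31.0], [9.0, -38.0, -31.0], [9.0, 36.0, -31.0], [8.0, 35.0, -31.0], [-3.0, 34.0, -31.0], [8.0, -37.0, -31.0], [-4.0, -36.0, -31.0], [8.0, 34.0, -31.0]]
cam in tool [  78.74002026   -0.91718582 -197.44490387]
shift [  0.7   0.6 110. ] rz -0.0 yaw now 8.36 tilt [-9.e-04 -3.e-04 -1.e+00] t 5.3
```

The open picture shows the same: the tip is 30 mm above the reported TCP. I'll descend in stages and watch the force.

Call:
apply_moves:
  deltas: "0 0 50 0 0 0 60;0 0 90 0 0 0 60;0 0 112 0 0 0 60;0 0 120 0 0 0 60;0 0 122 0 0 0 60;0 0 122 0 0 0 60"

```text
clock: 6.05
tool_pos: [0.4202, 0.1726, -0.0205]
tcp_rot: [0.654, 0.757, 0.0, 0.0]
ft_force: [-1.0, -0.3, -0.3]
width: 0.0558
```

Call:
apply_moves:
  deltas: "0 0 3 0 0 0 60;0 0 5 0 0 0 60;0 0 5 0 0 0 60"

```text
clock: 6.42
tool_pos: [0.4196, 0.1724, -0.0261]
tcp_rot: [0.654, 0.757, -0.0, 0.0]
ft_force: [0.4, -0.2, 0.8]
width: 0.0599
```

Call:
apply_moves:
  deltas: "0 0 0 0 0 0 20;0 0 0 0 0 0 0;0 0 0 0 0 0 0;0 0 0 0 0 0 0;0 0 0 0 0 0 0;0 0 -50 0 0 0 0;0 0 -100 0 0 0 0;0 0 -120 0 0 0 0;0 0 -120 0 0 0 0"

```text
clock: 7.55
tool_pos: [0.4213, 0.1729, 0.0958]
tcp_rot: [0.654, 0.757, 0.002, 0.001]
ft_force: [0.8, -0.8, -0.1]
width: 0.0005
```

```bash
cat >> h.py <<'E'
def tray(f,c,roi=(186,130,282,240)):
    pass
def held(n):
    """object between fingers: table of points in tool frame (TCP shifted to true tip, -30)"""
    s=status.sense();cw=cams.get_calibration("wrist");p,d=cams.capture("wrist");np.savez(n+".npz",p=p,d=d,tp=s["tool_pos"],q=s["tcp_rot"],**cw)
    R=Ro.from_quat(s["tcp_rot"]).as_matrix(); Y=(pts(d,cw)-s["tool_pos"])@R*1000; Y[...,2]+=30
    m=(abs(Y[...,1])<40)&(abs(Y[...,2])<28)&(abs(Y[...,0])>11)&(abs(Y[...,0])<130)&(d>0); Q=Y[m]
    for x in list(range(-110,120,13)):
        k=abs(Q[:,0]-x)<4
        if k.sum()>4: print(x,k.sum(),"y",np.round(np.percentile(Q[k][:,1],[3,50,97])),"z",np.round(np.percentile(Q[k][:,2],[10,50,90]),1))
    print("x range",np.percentile(Q[:,0],[0,1,99,100]).round(),"tp",np.round(s["tool_pos"],4),"w",s["width"],"F",np.round(s["ft_force"],1),"t",s["clock"]); return p
E
python3 - <<'E'
from h import *
p=held("w5"); cv2.imwrite("pics/w5.png",p[...,::-1])
E
```

```text
Traceback (most recent call last):
  File "h.py", line 39, in held
    print("x range",np.percentile(Q[:,0],[0,1,99,100]).round(),"tp",np.round(s["tool_pos"],4),"w",s["width"],"F",np.round(s["ft_force"],1),"t",s["clock"]); return p
                    ~~~~~~~~~~~~~^^^^^^^^^^^^^^^^^^^^^
IndexError: index -1 is out of bounds for axis 0 with size 0
```

```bash
python3 - <<'E'
from h import *
f=np.load("w5.npz"); c={k:f[k] for k in("mtx","R","t")}; X=pts(f["d"],c); p=f["p"]
m=(X[...,2]>.001)&(X[...,2]<.05)&(cv2.cvtColor(p,cv2.COLOR_RGB2HSV)[...,1]<45)
for b in blobs(m.astype(np.uint8),(200,60,350,320),300):
  Y=X[b]*1000; print(b.sum())
  for y in range(60,290,20):
    k=abs(Y[:,1]-y)<5
    if k.sum()>5: print(y,k.sum(),"x",np.round(np.percentile(Y[k][:,0],[2,50,98])),"z",np.round(np.percentile(Y[k][:,2],[10,50,90]),1))
R=Ro.from_quat(f["q"]).as_matrix(); Y=(X-f["tp"])@R*1000; print(f["tp"])
m=(abs(Y[...,0])<20)&(abs(Y[...,1])<75)&(Y[...,2]<20)&(Y[...,2]>-80)&(f["d"]>0); print("tip z",np.percentile(Y[m][:,2],[99,100]))
# scene & top: where are fingers? 
for n in("scene","top"):
    cc=cams.get_calibration(n);q,dd=cams.capture(n); Z=pts(dd,cc); k=(abs(Z[...,0]-f["tp"][0])<.06)&(abs(Z[...,1]-f["tp"][1])<.06)&(Z[...,2]>.05)&(dd>0)
    print(n,k.sum(),np.percentile(Z[k][:,2],[0,2,10]) if k.any() else "", proj(f["tp"],cc))
    cv2.imwrite(f"pics/{n}5.png",q[...,::-1])
p=cv2.imread("pics/scene5.png");cv2.imwrite("pics/c5.png",np.hstack([cv2.resize(p[130:280,100:260],(480,450)),cv2.resize(f["p"][100:350,190:370,::-1],(320,450))]))
E
```

```text
1142
280 488 x [416. 439. 459.] z [0.6 3.2 4.7]
2205
140 143 x [415. 422. 430.] z [ 8.4 10.  11.3]
160 90 x [415. 418. 422.] z [12.6 13.3 14. ]
180 112 x [410. 415. 419.] z [11.5 12.6 13.5]
200 149 x [407. 412. 417.] z [ 9.1 10.3 11.5]
220 179 x [403. 409. 414.] z [6.2 7.4 8.3]
240 218 x [399. 405. 412.] z [3.2 4.2 5.2]
260 243 x [395. 402. 410.] z [0.5 1.7 2.7]
[0.42126371 0.17289798 0.09580939]
tip z [-32.79947212 -31.21863562]
scene 5132 [0.12770501 0.1527091  0.22964135] [[202.20503703 198.11859105]]
top 5310 [0.2228831  0.25309348 0.50661192] [[214.87826285 256.92708039]]
```

View pics/c5.png

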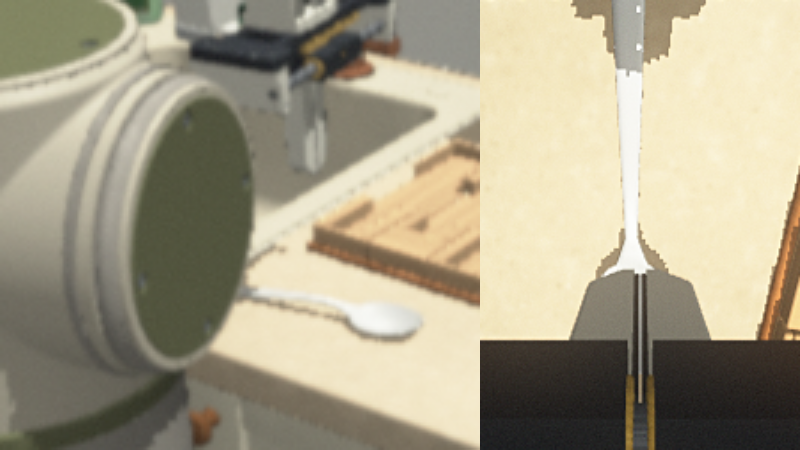

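The scene camera also puts the fingertips at z≈128 mm against a reported 96, so the 32 mm shortfall is confirmed by two cameras. The spoon shifted about 3 mm, so it was grazed. I'll measure the tip clearance at the low pose itself.

Call:
apply_moves:
  deltas: "0 -5 50 0 0 0 60;0 -5 90 0 0 0 60;0 -5 112 0 0 0 60;0 -5 118 0 0 0 60;0 -5 122 0 0 0 60;0 -5 122 0 0 0 60"

```text
clock: 8.45
tool_pos: [0.4134, 0.1713, -0.0291]
tcp_rot: [0.654, 0.757, -0.001, -0.001]
ft_force: [-0.3, -0.5, 0.6]
width: 0.0555
```

```bash
python3 - <<'E'
from h import *
s=status.sense();cw=cams.get_calibration("wrist");p,d=cams.capture("wrist");np.savez("w6.npz",p=p,d=d,**cw)
X=pts(d,cw); R=Ro.from_quat(s["tcp_rot"]).as_matrix(); Y=(X-s["tool_pos"])@R*1000
print(s["tool_pos"],s["ft_force"],s["width"])
# columns through finger and just beyond tip: tool-frame profile along v
for u in (205,215,225,235,245,275,281,320,330,340,350):
    print(u,[(v,*[int(round(a)) for a in Y[v,u]],int(round(X[v,u,2]*1000))) for v in range(215,300,7)])
cv2.imwrite("pics/w6.png",cv2.resize(p[150:360,130:430],(800,560))[...,::-1])
E
```

```text
[ 0.41341666  0.17133179 -0.02913225] [-0.28870118 -0.47445705  0.63529939] 0.055533824467275755
205 [(215, 27, -39, -28, -1), (222, 23, -39, -28, -1), (229, 20, -40, -27, -2), (236, 16, -40, -27, -2), (243, 12, -40, -28, -1), (250, 8, -40, -28, -1), (257, 10, -37, -41, 12), (264, 10, -36, -49, 20), (271, 10, -34, -57, 28), (278, 10, -33, -63, 34), (285, 10, -32, -69, 40), (292, 9, -31, -74, 45), (299, 9, -30, -78, 49)]
215 [(215, 27, -34, -26, -3), (222, 23, -34, -27, -2), (229, 20, -34, -28, -1), (236, 16, -34, -28, -1), (243, 11, -35, -27, -2), (250, 10, -34, -32, 3), (257, 10, -33, -41, 12), (264, 10, -31, -49, 20), (271, 8, -30, -53, 24), (278, 79, -1, -197, 168), (285, 7, -29, -63, 34), (292, 3, -29, -63, 34), (299, 1, -29, -65, 36)]
225 [(215, 27, -29, -27, -2), (222, 23, -29, -28, -1), (229, 19, -29, -27, -2), (236, 16, -29, -28, -1), (243, 12, -30, -27, -2), (250, 8, -30, -28, -1), (257, 7, -29, -34, 5), (264, 3, -29, -35, 6), (271, 0, -29, -35, 6), (278, -4, -29, -37, 8), (285, -13, -31, -27, -2), (292, -17, -31, -27, -2), (299, -22, -31, -26, -3)]
235 [(215, 27, -24, -27, 
[... 1815 characters left out ...]
285, -13, 27, -27, -2), (292, -17, 27, -27, -2), (299, -22, 27, -27, -2)]
340 [(215, 27, 30, -28, -1), (222, 24, 30, -28, -1), (229, 20, 30, -28, -1), (236, 16, 31, -28, -1), (243, 12, 31, -27, -2), (250, 10, 30, -32, 3), (257, 10, 29, -41, 12), (264, 8, 28, -45, 16), (271, 8, 27, -52, 23), (278, 4, 27, -53, 23), (285, 1, 27, -54, 25), (292, -2, 27, -53, 24), (299, -5, 27, -56, 27)]
350 [(215, 27, 35, -27, -2), (222, 23, 36, -27, -2), (229, 20, 36, -28, -1), (236, 15, 36, -26, -3), (243, 12, 36, -28, -1), (250, 8, 36, -27, -2), (257, 10, 34, -41, 12), (264, 10, 32, -49, 20), (271, 9, 31, -56, 26), (278, 10, 29, -64, 35), (285, 9, 29, -67, 38), (292, 79, -1, -197, 168), (299, 7, 27, -76, 47)]
```

View pics/w6.png

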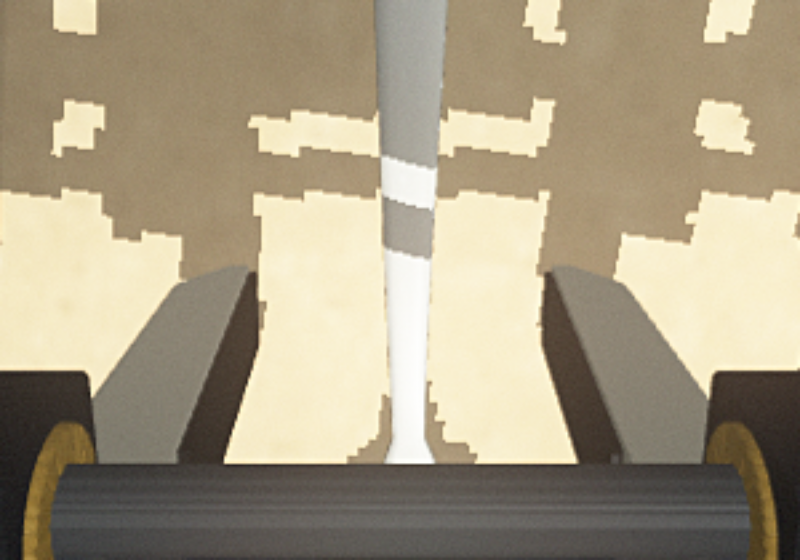

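Good: the tips are now about 3–5 mm above the table and straddle the handle (ridge at z 13, centred between the fingers). Closing.

Call:
apply_moves:
  deltas: "0 0 1 0 0 0 40;0 0 1 0 0 0 20;0 0 1 0 0 0 0;0 0 1 0 0 0 0;0 0 1 0 0 0 0;0 0 1 0 0 0 0"

```text
clock: 9.25
tool_pos: [0.4148, 0.1717, -0.029]
tcp_rot: [0.654, 0.757, 0.0, 0.0]
ft_force: [0.1, -1.3, 1.3]
width: 0.0288
```

Gripped: width 28.8 mm matches the 29 expected. Lift and measure it in the hand.

Call:
apply_moves:
  deltas: "0 0 -30 0 0 0 0;0 0 -80 0 0 0 0;0 0 -130 0 0 0 0;0 0 -140 0 0 0 0;0 0 -140 0 0 0 0"

```text
clock: 9.88
tool_pos: [0.415, 0.1718, 0.1109]
tcp_rot: [0.654, 0.757, 0.0, 0.0]
ft_force: [0.3, -0.1, -0.9]
width: 0.0292
```

```bash
python3 - <<'E'
from h import *
p=held("w7")
# tray by wrist
f=np.load("w7.npz"); c={k:f[k] for k in("mtx","R","t")}; X=pts(f["d"],c); h=cv2.cvtColor(p,cv2.COLOR_RGB2HSV)
E
```

```text
-84 507 y [-17.  -3.  12.] z [-5.2 -3.1 -1.4]
-71 915 y [-20.  -1.  18.] z [-6.4 -1.2  1.2]
-58 365 y [-21.   9.  19.] z [-8.  -3.2  0.4]
-32 13 y [-7. -3.  3.] z [-10.   -9.5  -8.4]
-19 163 y [-5. -2.  1.] z [-12.8 -11.9 -11.1]
20 303 y [-6. -2.  3.] z [-11.5 -10.5  -9.5]
33 360 y [-6. -2.  3.] z [-9.8 -8.8 -7.7]
46 417 y [-7. -2.  4.] z [-7.9 -6.9 -5.6]
59 481 y [-7. -1.  4.] z [-5.9 -4.9 -3.8]
72 539 y [-8. -1.  5.] z [-4.  -3.  -1.9]
85 613 y [-8. -1.  6.] z [-2.5 -1.4 -0.3]
98 350 y [-7. -1.  5.] z [-1.1 -0.1  1. ]
x range [-87. -84.  98. 101.] tp [0.415  0.1718 0.1109] w 0.029174890862943902 F [ 0.3 -0.1 -0.9] t 9.875
```

The handle tip is at tool x +101, so the spoon's centre sits 2 mm off the grip. It is straight in the hand. Go above the wide lane.

```bash
python3 -c "
from h import *
go(615,208,110,88.6)"
```

```text
shift [  6.8 204.2  -0.7] rz -80.2 yaw now 8.37 tilt [-1.4e-03 -4.0e-04 -1.0e+00] t 9.93
```

Call:
apply_moves:
  deltas: "7 60 -1 0 0 -10 0;7 110 -1 0 0 -20 0;7 150 -1 0 0 -30 0;7 185 -1 0 0 -40 0;7 204 -1 0 0 -50 0;7 204 -1 0 0 -60 0;7 204 -1 0 0 -70 0;7 204 -1 0 0 -80.2 0;7 204 -1 0 0 -80.2 0;7 204 -1 0 0 -80.2 0"

```text
clock: 11.18
tool_pos: [0.6146, 0.2081, 0.1101]
tcp_rot: [0.015, 1.0, -0.0, -0.001]
ft_force: [0.0, -0.1, 0.1]
width: 0.0286
```

```bash
python3 - <<'E'
from h import *
p=held("w8"); go(615,208,-15,88.6)
f=np.load("w8.npz"); c={k:f[k] for k in("mtx","R","t")}; X=pts(f["d"],c)
h=cv2.cvtColor(p,cv2.COLOR_RGB2HSV)
# wall tops: z 22..32 in wood
m=(X[...,2]>.021)&(X[...,2]<.034)&(f["d"]>0)&(X[...,0]>.45)&(X[...,0]<.78)&(X[...,1]>.0)&(X[...,1]<.3); Y=X[m]*1000
lo=(X[...,2]>.004)&(X[...,2]<.016)&(f["d"]>0)&(X[...,1]>.0)&(X[...,1]<.3)&(h[...,1]>88)
print("wall z",np.median(Y[:,2]),m.sum(),"floor z",np.median(X[lo][:,2]),lo.sum())
ce,s,a=ends(Y/1000); print("walltop rect",ce.round(1),np.round(s,1),round(a,2))
for x in (505,520,535,550,690,705,718):
    k=abs(Y[:,0]-x)<4; ys=np.unique(np.round(Y[k][:,1])); 
    if len(ys): g=np.split(ys,np.nonzero(np.diff(ys)>3)[0]+1); print(x,[(int(q[0]),int(q[-1])) for q in g])
cv2.imwrite("pics/w8.png",p[...,::-1])
E
```

```text
-84 487 y [-15.  -1.  14.] z [-5.2 -2.9 -1.3]
-71 904 y [-18.   1.  20.] z [-6.3 -1.2  1.2]
-58 377 y [-19.  10.  21.] z [-8.  -2.9  0.8]
-32 12 y [-5. -3.  5.] z [-9.6 -9.2 -8.9]
-19 167 y [-3. -0.  3.] z [-12.6 -11.9 -11.1]
20 303 y [-5. -0.  4.] z [-11.5 -10.5  -9.5]
33 362 y [-5. -0.  5.] z [-9.8 -8.8 -7.8]
46 422 y [-5. -0.  6.] z [-8.  -6.9 -5.7]
59 462 y [-6.  0.  6.] z [-6.  -4.8 -3.7]
72 532 y [-6.  0.  7.] z [-4.  -3.  -1.7]
85 590 y [-7.  0.  7.] z [-2.5 -1.5 -0.3]
98 360 y [-5.  0.  6.] z [-1.   0.1  1. ]
x range [-86. -84.  99. 101.] tp [0.6146 0.2081 0.1101] w 0.028624286609064294 F [ 0.  -0.1  0.1] t 11.175
shift [-4.000e-01 -1.000e-01  1.256e+02] rz -0.2 yaw now 88.37 tilt [-1.7e-03 -4.0e-04 -1.0e+00] t 11.22
wall z 25.09747786506108 14643 floor z 0.009222308194361477 27806
walltop rect [613.4 146.9] [181.4 226. ] -1.42
505 [(59, 204), (220, 240)]
520 [(59, 73), (104, 194), (226, 240)]
535 [(59, 73), (104, 194), (226, 239)]
550 [(58, 72), (104, 133), (165, 193), (226, 239)]
690 [(56, 65), (104, 139), (180, 180), (232, 232)]
705 [(177, 180), (232, 234)]
718 [(176, 181), (197, 197), (232, 235)]
```

View pics/w8.png

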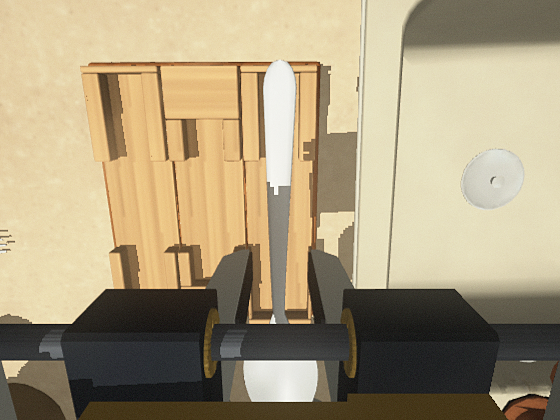

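The wrist view shows the spoon held over the wide lane, with the handle at (280,120) centred between that lane's walls. The wall-top rectangle measures 226×181.4, exactly as specified, with centre (613.4,146.9) and yaw −1.42°. Lane heights are 25 for the walls and 9 for the floor (text: 27 and 11, wrist camera bias −2). Lower and release.

Call:
apply_moves:
  deltas: "-2 0 50 0 0 -0.2 0;-2 0 85 0 0 -0.2 0;-2 0 105 0 0 -0.2 0;-2 0 118 0 0 -0.2 0;-2 0 125 0 0 -0.2 0;-2 0 127 0 0 -0.2 0;-2 0 127 0 0 -0.2 0"

```text
clock: 12.1
tool_pos: [0.6183, 0.2085, -0.0141]
tcp_rot: [0.011, 1.0, 0.0, 0.001]
ft_force: [0.3, 0.3, 0.1]
width: 0.0288
```

Call:
apply_moves:
  deltas: "0 0 0.5 0 0 0 35;0 0 0.5 0 0 0 45;0 0 0.5 0 0 0 45;0 0 -20 0 0 0 45;0 0 -60 0 0 0 45;0 0 -120 0 0 0 45;0 0 -140 0 0 0 60;0 0 -140 0 0 0 60"

```text
clock: 13.1
tool_pos: [0.6193, 0.2087, 0.1283]
tcp_rot: [0.011, 1.0, 0.001, 0.003]
ft_force: [-0.3, -0.3, 0.1]
width: 0.0583
```

```bash
cat >> h.py <<'E'
def prof(X,m,th,c0):
    """profile of points m in frame at c0 (mm) with axis th deg"""
    e=np.array([np.cos(np.radians(th)),np.sin(np.radians(th))]); Q=X[m]*1000; r=Q[:,:2]-c0; a=r@e; b=r@[-e[1],e[0]]
    print("along",np.percentile(a,[0,1,99,100]).round(1))
    for s in range(-100,101,20):
        k=abs(a-s)<5
        if k.sum()>4: print(s,k.sum(),"lat",np.percentile(b[k],[3,50,97]).round(1),"z",np.percentile(Q[k][:,2],[10,50,90]).round(1))
LANE=dict(wide=(614.9,207.9),short=(613.4,146.9),narrow=(611.9,85.9)); PHI=-1.42
E
python3 - <<'E'
from h import *
s=status.sense(); print(s["tool_pos"])
for n in("wrist","top"):
    c=cams.get_calibration(n);p,d=cams.capture(n);X=pts(d,c); m=steel(p,80,50)>0
    m&=(abs(X[...,0]-.615)<.12)&(abs(X[...,1]-.208)<.03)&(X[...,2]<.06)
    print(n); prof(X,m,PHI,LANE["wide"])
c=cams.get_calibration("top"); 
for b in blobs(steel(p,90,50),(295,232,342,282),60):
    v,u=np.nonzero(b); Y=ray(np.c_[u,v],c,.006)[:,:2]*1000; i=Y[:,0].argmax(); j=Y[:,0].argmin(); print("teaspoon hi",Y[Y[:,0]>Y[i,0]-4].mean(0),"lo",Y[Y[:,0]<Y[j,0]+4].mean(0),len(Y))
go(432,-72,100,44)
E
```

```text
[0.61930765 0.20873694 0.12827629]
wrist
along [-97.2 -93.9  97.4 100.7]
-100 24 lat [-2.8  0.8  4.5] z [10.5 11.4 12.1]
-80 218 lat [-6.   0.9  7.8] z [12.4 13.3 14.5]
-60 174 lat [-5.1  1.   7.1] z [15.  16.1 17.3]
-40 150 lat [-4.2  1.   6.3] z [18.  19.1 20.1]
-20 111 lat [-2.5  1.1  5.5] z [20.9 22.1 23.1]
0 93 lat [-1.5  2.1  5.6] z [23.4 24.1 24.7]
20 70 lat [-0.6  2.1  4.9] z [23.  24.2 25.3]
40 161 lat [-9.1  2.2 13.6] z [17.1 19.2 21.2]
60 378 lat [-16.9   3.3  22.4] z [11.  13.4 17.4]
80 392 lat [-15.2   3.4  21. ] z [11.9 14.2 18. ]
100 89 lat [-5.8  2.5 11.4] z [18.3 19.7 20.6]
top
along [-57.5 -55.8  41.7  44.1]
-40 20 lat [-2.4  3.   7.8] z [17.7 19.8 21.7]
-20 16 lat [-1.7  1.5  6.5] z [21.7 23.5 26.6]
0 16 lat [-0.3  3.6  8.1] z [21.  24.6 28.2]
20 8 lat [1.6 4.9 6.1] z [23.6 26.9 28.3]
teaspoon hi [ 482.13005143 -108.91402687] lo [382.02011252 -37.80524253] 301
shift [ 178.5 -283.9   24. ] rz 44.8 yaw now 88.76 tilt [-1.8e-03 -4.0e-04 -1.0e+00] t 13.2
```

The spoon is down on the lane floor, +1.8 mm along the lane, about 2 mm lateral, aligned, and about 10.8 mm above its height on the table. Now the teaspoon.

Call:
apply_moves:
  deltas: "35 -55 0 0 0 9 60;70 -111 0 0 0 18 60;105 -167 0 0 0 27 60;140 -223 10 0 0 36 60;178 -284 24 0 0 36.8 60;178 -284 24 0 0 36.8 60;178 -284 24 0 0 36.8 60;178 -284 24 0 0 36.8 60;178 -284 24 0 0 36.8 60"

```text
clock: 14.32
tool_pos: [0.4337, -0.0709, 0.1006]
tcp_rot: [0.325, 0.946, 0.0, -0.0]
ft_force: [0.5, 0.6, -1.3]
width: 0.0602
```

```bash
cat >> h.py <<'E'
def axis(X,m,half):
    """axis from end tips: project on PCA, take mean of tip slices"""
    Q=X[m]*1000; c,s,a=ends(X[m])
    for _ in range(3):
        e=np.array([np.cos(np.radians(a)),np.sin(np.radians(a))]); t=(Q[:,:2]-c)@e
        A=Q[t>np.percentile(t,99.8)-6][:,:2].mean(0); B=Q[t<np.percentile(t,.2)+6][:,:2].mean(0); a=np.degrees(np.arctan2(*(A-B)[::-1])); c=(A+B)/2
    print("tips",A.round(1),B.round(1),"len",round(np.ptp(t),1),"c",c.round(1),"ang",round(a,2)); prof(X,m,a,c); return c,a
def look(n,box):
    s=status.sense(); c=cams.get_calibration("wrist");p,d=cams.capture("wrist");np.savez(n+".npz",p=p,d=d,**c);X=pts(d,c)
    m=(X[...,0]>box[0])&(X[...,0]<box[1])&(X[...,1]>box[2])&(X[...,1]<box[3])&(X[...,2]<.03)&(steel(p,80,50)>0)
    b=max(blobs(m.astype(np.uint8),(0,0,560,420)),key=lambda k:k.sum()); print("tp",s["tool_pos"]); return axis(X,b,0)
E
python3 - <<'E'
from h import *
c,a=look("w9",(.36,.51,-.14,-.0))
go(c[0],c[1],-27,(a%180)-90)
E
```

```text
tp [ 0.43374734 -0.07091061  0.10058633]
tips [ 477.6 -114.7] [371.2 -22.3] len 148.8 c [424.4 -68.5] ang -40.98
along [-70.5 -54.5  72.4  78.4]
-60 13 lat [-7.8 -4.8 -2.6] z [-1.9  0.2  1. ]
-40 167 lat [-9.9 -4.6  1.1] z [1.7 2.9 4. ]
-20 134 lat [-8.1 -3.7  1. ] z [5.  6.3 7.4]
0 99 lat [-6.3 -2.8  0.6] z [7.9 8.8 9.8]
20 69 lat [-4.6 -1.8  0.7] z [ 8.6  9.9 10.8]
40 215 lat [-11.7  -0.3  10.1] z [0.9 3.3 5.4]
60 294 lat [-12.4  -0.4  11.7] z [-0.2  1.8  4.3]
shift [  8.8  -3.8 127.7] rz 3.0 yaw now 52.05 tilt [-4.e-04  2.e-04 -1.e+00] t 14.38
```

The tip outliers are removed by the profile: the teaspoon's centre is at (428.4,−75.3), axis −38.9°, length about 130 ✓.

```bash
python3 -c "
from h import *
go(428.4,-75.3,-31,51.1)"
```

```text
shift [  1.5  -6.7 131.7] rz 1.0 yaw now 52.05 tilt [-4.e-04  2.e-04 -1.e+00] t 14.38
```

Call:
apply_moves:
  deltas: "1.5 -6.7 50 0 0 1 55;1.5 -6.7 95 0 0 1 50;1.5 -6.7 115 0 0 1 50;1.5 -6.7 126 0 0 1 50;1.5 -6.7 131.5 0 0 1 50;1.5 -6.7 131.5 0 0 1 50;1.5 -6.7 131.5 0 0 1 30;1.5 -6.7 131.5 0 0 1 0;1.5 -6.7 131.5 0 0 1 0;1.5 -6.7 131.5 0 0 1 0;1.5 -6.7 131.5 0 0 1 0"

```text
clock: 15.75
tool_pos: [0.4284, -0.0763, -0.0304]
tcp_rot: [0.334, 0.943, -0.0, 0.0]
ft_force: [-1.1, -0.2, 2.9]
width: 0.0184
```

Gripped at 18.4 mm (text: 19). Lift and measure.

Call:
apply_moves:
  deltas: "0 0 -30 0 0 0 0;0 0 -80 0 0 0 0;0 0 -130 0 0 0 0;0 0 -140 0 0 0 0;0 0 -140 0 0 0 0"

```text
clock: 16.38
tool_pos: [0.4284, -0.0763, 0.1095]
tcp_rot: [0.334, 0.943, 0.0, 0.001]
ft_force: [-0.3, -0.4, 0.2]
width: 0.0185
```

```bash
python3 - <<'E'
from h import *
held("w10"); go(LANE["short"][0],LANE["short"][1],110,88.58)
E
```

```text
-58 374 y [-10.  -0.  10.] z [-5.5 -4.2 -2.7]
-32 169 y [-9.  0.  9.] z [-5.6 -4.2 -2.5]
-19 147 y [-4.  0.  3.] z [-10.1  -9.   -7.9]
20 268 y [-4. -0.  3.] z [-8.8 -7.9 -6.9]
33 332 y [-5. -0.  4.] z [-6.9 -5.9 -4.9]
46 388 y [-6. -0.  5.] z [-4.6 -3.7 -2.8]
59 356 y [-5. -0.  4.] z [-2.6 -1.6 -0.6]
x range [-66. -65.  63.  64.] tp [ 0.4284 -0.0763  0.1095] w 0.018519668048279894 F [-0.3 -0.4  0.2] t 16.375
shift [ -4.1 290.2  -2. ] rz -37.6 yaw now 50.97 tilt [-1.3e-03  4.0e-04 -1.0e+00] t 16.43
```

Call:
apply_moves:
  deltas: "-1 55 -10 0 0 -9 0;-2 110 -10 0 0 -18 0;-3 165 -10 0 0 -27 0;-4 220 -6 0 0 -36 0;-4 270 -2 0 0 -37.6 0;-4 290 -2 0 0 -37.6 0;-4 290 -2 0 0 -37.6 0;-4 290 -2 0 0 -37.6 0;-4 290 -2 0 0 -37.6 0"

```text
clock: 17.55
tool_pos: [0.6131, 0.1456, 0.1109]
tcp_rot: [0.013, 1.0, -0.0, -0.0]
ft_force: [0.7, 0.1, -1.0]
width: 0.0181
```

```bash
python3 - <<'E'
from h import *
held("w11"); go(613,146.9,-18.5,88.58)
E
```

```text
-58 354 y [-9.  1. 11.] z [-5.6 -4.2 -2.8]
-32 179 y [-8.  1. 10.] z [-5.7 -4.2 -2.6]
-19 142 y [-3.  0.  4.] z [-10.2  -9.1  -7.9]
20 276 y [-4.  0.  4.] z [-8.8 -7.8 -6.8]
33 328 y [-4.  0.  5.] z [-6.8 -5.8 -4.7]
46 382 y [-5.  0.  6.] z [-4.6 -3.6 -2.7]
59 344 y [-4.  0.  5.] z [-2.6 -1.6 -0.5]
x range [-67. -65.  63.  64.] tp [0.6131 0.1456 0.1109] w 0.018147871581910047 F [ 0.7  0.1 -1. ] t 17.55
shift [  0.4   1.3 129.7] rz -0.1 yaw now 88.5 tilt [-2.e-04 -2.e-04 -1.e+00] t 17.6
```

Call:
apply_moves:
  deltas: "0 1 50 0 0 0 0;0 1 85 0 0 0 0;0 1 105 0 0 0 0;0 1 118 0 0 0 0;0 1 126 0 0 0 0;0 1 129 0 0 0 0;0 1 129 0 0 0 0;0 1 129 0 0 0 25;0 1 129 0 0 0 35;0 1 129 0 0 0 35;0 1 129 0 0 0 35"

```text
clock: 18.98
tool_pos: [0.6139, 0.1476, -0.0176]
tcp_rot: [0.013, 1.0, -0.0, 0.0]
ft_force: [-0.3, 0.0, 1.0]
width: 0.0349
```

Call:
apply_moves:
  deltas: "0 0 -20 0 0 0 35;0 0 -60 0 0 0 35;0 0 -110 0 0 0 35;0 0 -150 0 0 0 60;0 0 -150 0 0 0 60"

```text
clock: 19.6
tool_pos: [0.6174, 0.1481, 0.1394]
tcp_rot: [0.013, 1.0, 0.001, 0.005]
ft_force: [0.7, -0.2, 0.3]
width: 0.0507
```

```bash
python3 - <<'E'
from h import *
c=cams.get_calibration("wrist");p,d=cams.capture("wrist");X=pts(d,c); m0=steel(p,80,50)>0
for l in("short","wide"):
    L=np.array(LANE[l])/1000; m=m0&(abs(X[...,0]-L[0])<.11)&(abs(X[...,1]-L[1])<.027)&(X[...,2]<.06); print(l); prof(X,m,PHI,LANE[l])
go(656,-150,110,6)
E
```

```text
short
along [-63.5 -60.9  65.2  67.2]
-60 88 lat [-3.3  0.7  5.7] z [10.9 12.2 13.2]
-40 130 lat [-3.9  1.6  6.2] z [14.  15.3 16.3]
-20 95 lat [-2.1  1.6  5.3] z [17.4 18.5 19.7]
0 66 lat [-1.2  1.6  4.4] z [19.9 20.9 21.8]
20 62 lat [-1.4  1.6  4.5] z [18.5 19.7 21.2]
40 232 lat [-10.3   1.6  14.4] z [10.8 12.6 15. ]
60 212 lat [-8.4  1.6 11.6] z [12.4 14.6 16.5]
wide
along [-97.9 -95.2  83.   92.2]
-100 29 lat [-3.4  0.6  4.6] z [ 9.4 11.5 12.2]
-80 183 lat [-6.   0.5  7.5] z [12.3 13.3 14.3]
-60 166 lat [-5.2  0.8  7.2] z [15.  16.2 17.2]
-40 134 lat [-3.9  1.1  6.1] z [18.1 19.2 20.2]
-20 108 lat [-2.6  1.9  5.8] z [21.  22.  23.2]
0 89 lat [-1.9  1.8  5.4] z [23.  24.  24.8]
20 65 lat [-0.9  1.9  4.8] z [23.3 24.3 25. ]
40 156 lat [-8.3  2.6 13.8] z [16.8 18.9 20.9]
60 331 lat [-16.7   6.4  22.5] z [11.4 13.9 17.7]
80 52 lat [-16.  -12.8 -10.5] z [15.4 17.1 19.2]
shift [ -47.5 -296.8   26.2] rz 82.6 yaw now 88.57 tilt [ 5.7e-03  9.0e-04 -1.0e+00] t 19.65
```

Teaspoon and spoon both lie in their lanes within about 2 mm. Now the fork.

Call:
apply_moves:
  deltas: "-10 -55 0 0 0 10 60;-20 -111 0 0 0 20 60;-30 -167 0 0 0 30 60;-40 -223 10 0 0 40 60;-47 -275 26 0 0 50 60;-47 -297 26 0 0 60 60;-47 -297 26 0 0 70 60;-47 -297 26 0 0 80 60;-47 -297 26 0 0 82.6 60;-47 -297 26 0 0 82.6 60;-47 -297 26 0 0 82.6 60"

```text
clock: 21.02
tool_pos: [0.6529, -0.1503, 0.1056]
tcp_rot: [0.669, 0.743, -0.0, -0.001]
ft_force: [-1.0, 0.8, -0.5]
width: 0.0602
```

```bash
python3 - <<'E'
from h import *
c,a=look("w12",(.60,.71,-.27,-.03))
go(c[0],c[1],-31,(a%180)-90)
E
```

```text
tp [ 0.65286802 -0.15034275  0.10560115]
tips [ 669.  -247.4] [646.6 -54.3] len 203.2 c [ 657.8 -150.8] ang -83.36
along [-101.5  -97.2   97.3  101.7]
-100 57 lat [-9.5  2.7 10.3] z [-0.9  4.4  5.7]
-80 217 lat [-11.5  -2.3  11.2] z [-0.2  1.1  2.9]
-60 306 lat [-11.9  -0.7  12.2] z [-1.3  0.1  1.5]
-40 196 lat [-7.7 -0.   7.1] z [2.6 4.1 5.9]
-20 81 lat [-2.   0.6  3.2] z [11.2 12.3 13.4]
0 98 lat [-3.   0.5  4. ] z [11.7 12.5 13.8]
20 116 lat [-4.   0.5  5.2] z [ 9.7 11.  11.7]
40 120 lat [-5.   0.4  6.1] z [7.  8.2 9.3]
60 129 lat [-6.2  0.4  6.1] z [4.4 5.4 6.4]
80 139 lat [-7.3  0.4  7.2] z [1.7 2.7 3.6]
100 58 lat [-5.5  0.3  5.6] z [0.1 0.7 1.6]
shift [ -1.    4.8 136.8] rz -0.6 yaw now 6.03 tilt [-9.e-04  3.e-04 -1.e+00] t 21.07
```

The fork measures cleanly: length 203.2, centre (657.8,−150.8).

Call:
apply_moves:
  deltas: "-1 4.8 50 0 0 -0.6 55;-1 4.8 95 0 0 -0.6 50;-1 4.8 118 0 0 -0.6 50;-1 4.8 131 0 0 -0.6 50;-1 4.8 136.5 0 0 -0.6 50;-1 4.8 136.5 0 0 -0.6 50;-1 4.8 136.5 0 0 -0.6 30;-1 4.8 136.5 0 0 -0.6 0;-1 4.8 136.5 0 0 -0.6 0;-1 4.8 136.5 0 0 -0.6 0;-1 4.8 136.5 0 0 -0.6 0"

```text
clock: 22.45
tool_pos: [0.6584, -0.1511, -0.03]
tcp_rot: [0.665, 0.746, 0.0, 0.0]
ft_force: [0.6, -0.2, 0.7]
width: 0.02
```

Call:
apply_moves:
  deltas: "0 0 -30 0 0 0 0;0 0 -80 0 0 0 0;0 0 -130 0 0 0 0;0 0 -140 0 0 0 0;0 0 -140 0 0 0 0"

```text
clock: 23.08
tool_pos: [0.6587, -0.1512, 0.1104]
tcp_rot: [0.665, 0.746, 0.0, 0.001]
ft_force: [0.2, 0.1, -1.4]
width: 0.0198
```

```bash
python3 - <<'E'
from h import *
held("w13"); go(LANE["narrow"][0],LANE["narrow"][1],110,-91.42)
E
```

```text
-84 199 y [-7. -0.  7.] z [-3.9 -3.1 -2.3]
-71 247 y [-7. -1.  6.] z [-5.2 -4.5 -3.7]
-58 239 y [-6. -1.  6.] z [-7.  -6.3 -5.3]
-32 11 y [-4.  2.  5.] z [-10.   -9.3  -8.9]
-19 232 y [-4. -0.  4.] z [-11.9 -11.1 -10.3]
20 222 y [-3. -0.  3.] z [-13.  -12.2 -11.3]
33 322 y [-5. -0.  4.] z [-8.9 -6.9 -5.3]
46 709 y [-10.  -1.   9.] z [-3.1 -1.7 -0.3]
59 778 y [-13.  -1.  11.] z [-0.8  0.5  1.5]
72 540 y [-13.  -3.  11.] z [-0.8  0.6  1.6]
85 529 y [-12.  -3.  10.] z [-1.9 -0.5  0.7]
98 256 y [-10.  -3.   9.] z [-4.3 -2.9 -1.7]
x range [-88. -84.  98. 101.] tp [ 0.6587 -0.1512  0.1104] w 0.019795293485717073 F [ 0.2  0.1 -1.4] t 23.075
shift [240.4 -18.4  -1.3] rz 98.0 yaw now 6.56 tilt [-1.5e-03  4.0e-04 -1.0e+00] t 23.12
```

Call:
apply_moves:
  deltas: "30 -3 -10 0 0 10 0;60 -6 -10 0 0 20 0;100 -9 -10 0 0 30 0;140 -12 -10 0 0 40 0;180 -15 -10 0 0 50 0;220 -17 -5 0 0 60 0;240 -18 -1 0 0 70 0;240 -18 -1 0 0 80 0;240 -18 -1 0 0 90 0;240 -18 -1 0 0 98 0;240 -18 -1 0 0 98 0;240 -18 -1 0 0 98 0"

```text
clock: 24.62
tool_pos: [0.612, 0.0852, 0.1092]
tcp_rot: [1.0, -0.011, -0.001, 0.0]
ft_force: [-0.7, -0.1, 0.0]
width: 0.0194
```

```bash
python3 - <<'E'
from h import *
held("w14"); go(612,85.9,-18,-91.42)
f=np.load("w14.npz"); c={k:f[k] for k in("mtx","R","t")}; X=pts(f["d"],c)
m=(X[...,2]>.019)&(X[...,2]<.032)&(f["d"]>0)&(X[...,0]>.45)&(X[...,0]<.78)&(X[...,1]>.0)&(X[...,1]<.3); Y=X[m]*1000
print("wall z",np.median(Y[:,2]))
for x in (510,530,550,660,675,690,705,718):
    k=abs(Y[:,0]-x)<4; ys=np.unique(np.round(Y[k][:,1])); 
    if len(ys): g=np.split(ys,np.nonzero(np.diff(ys)>3)[0]+1); print(x,[(int(q[0]),int(q[-1])) for q in g])
E
```

```text
-84 248 y [-7. -0.  7.] z [-4.1 -3.4 -2.5]
-71 248 y [-7. -0.  6.] z [-5.6 -4.9 -4.1]
-58 181 y [-6.  0.  6.] z [-7.1 -6.4 -5.7]
-32 65 y [-5.  1.  5.] z [-10.8 -10.1  -9.5]
-19 235 y [-4.  1.  5.] z [-12.2 -11.3 -10.5]
20 220 y [-3.  0.  3.] z [-12.9 -12.  -10.9]
33 357 y [-5. -0.  4.] z [-7.8 -6.1 -4.5]
46 743 y [-11.  -0.  10.] z [-2.6 -1.3  0.1]
59 697 y [-13.  -0.  12.] z [-0.8  0.5  1.7]
72 538 y [-12.  -2.  11.] z [-0.8  0.6  1.4]
85 522 y [-11.  -1.  10.] z [-2.3 -0.9  0.3]
98 171 y [-10.  -3.   9.] z [-4.5 -3.2 -2.2]
x range [-89. -86.  96.  99.] tp [0.612  0.0852 0.1092] w 0.019425525366032655 F [-0.7 -0.1  0. ] t 24.625
shift [-1.000e-01 -6.000e-01  1.277e+02] rz 0.1 yaw now -91.29 tilt [-1.8e-03 -1.0e-04 -1.0e+00] t 24.68
wall z 24.920275697745243
510 [(67, 73), (105, 109)]
530 [(70, 72), (105, 107), (181, 181), (232, 239)]
550 [(71, 72), (104, 104), (165, 194), (225, 239)]
660 [(56, 64), (106, 127), (165, 181), (194, 201), (215, 225), (232, 236)]
675 [(56, 64), (105, 127), (164, 181), (188, 189), (229, 236)]
690 [(55, 64), (104, 180), (189, 190), (226, 228), (232, 236)]
705 [(55, 64), (103, 180), (193, 204), (210, 225), (231, 236)]
718 [(54, 76), (80, 86), (90, 97), (101, 182), (186, 188), (212, 213), (231, 235)]
```

From this opposite side too, the narrow lane's walls (64–105 at the head, 72–104 at the handle) centre within 1 mm of my lane line. Lower.

Call:
apply_moves:
  deltas: "0 -1 50 0 0 0 0;0 -1 85 0 0 0 0;0 -1 105 0 0 0 0;0 -1 118 0 0 0 0;0 -1 125 0 0 0 0;0 -1 127 0 0 0 0;0 -1 127 0 0 0 0;0 -1 127 0 0 0 25;0 -1 127 0 0 0 36;0 -1 127 0 0 0 36;0 -1 127 0 0 0 36"

```text
clock: 26.05
tool_pos: [0.613, 0.0863, -0.0161]
tcp_rot: [1.0, -0.013, 0.0, 0.0]
ft_force: [1.8, -0.7, -0.4]
width: 0.0359
```

Call:
apply_moves:
  deltas: "0 0 -20 0 0 0 36;0 0 -60 0 0 0 36;0 0 -110 0 0 0 36;0 0 -160 0 0 0 60;0 0 -170 0 0 0 60;0 0 -170 0 0 0 60"

```text
clock: 26.8
tool_pos: [0.6138, 0.0864, 0.1557]
tcp_rot: [1.0, -0.013, 0.001, -0.0]
ft_force: [-0.2, -0.8, -0.8]
width: 0.0588
```

```bash
python3 - <<'E'
from h import *
c=cams.get_calibration("wrist");p,d=cams.capture("wrist");X=pts(d,c); m0=steel(p,80,50)>0
for l in LANE:
    L=np.array(LANE[l])/1000; m=m0&(abs(X[...,0]-L[0])<.11)&(abs(X[...,1]-L[1])<.027)&(X[...,2]<.06); print(l); prof(X,m,PHI,LANE[l])
c=cams.get_calibration("top");q,d=cams.capture("top");Z=pts(d,c); T=np.load("top0.npz")["p"]
for n,(u,v) in dict(garlic=(347,209),lemon=(377,262)).items(): print(n,"diff",np.abs(q[v-15:v+15,u-15:u+15].astype(int)-T[v-15:v+15,u-15:u+15]).mean())
cv2.imwrite("pics/end.png",np.hstack([cv2.resize(p,(400,300)),cv2.resize(q[110:290,180:420],(400,300))])[...,::-1])
E
```

```text
wide
along [-97.8 -91.9  97.  100.2]
-100 13 lat [-3.2  1.1  4.2] z [10.8 11.4 12.3]
-80 108 lat [-6.   0.5  7. ] z [12.4 13.5 14.5]
-60 99 lat [-5.1  0.7  6.9] z [15.  16.3 17.3]
-40 95 lat [-3.9  0.9  6.2] z [18.3 19.2 20.2]
-20 83 lat [-2.7  1.6  5.7] z [20.9 22.1 22.9]
0 76 lat [-1.7  1.4  5.3] z [23.1 24.  25. ]
20 73 lat [-1.   1.9  4.9] z [22.8 24.1 25. ]
40 218 lat [-8.1  2.8 14.1] z [16.8 18.7 20.9]
60 474 lat [-16.1   5.5  22.4] z [10.8 13.2 17.6]
80 443 lat [-14.4   5.3  20.9] z [12.1 14.6 18.2]
100 103 lat [-5.9  3.3 12.4] z [18.3 19.7 21.1]
short
along [-62.5 -59.7  64.9  66.8]
-60 51 lat [-3.2  1.   5.9] z [11.6 12.3 13.3]
-40 85 lat [-3.4  1.2  6. ] z [14.3 15.3 16.4]
-20 69 lat [-2.5  1.2  4.6] z [17.3 18.5 19.4]
0 60 lat [-1.6  1.3  4.3] z [19.8 20.9 21.6]
20 67 lat [-1.5  1.3  5. ] z [18.4 19.7 21.2]
40 291 lat [-9.9  2.7 14.1] z [10.5 12.7 15. ]
60 223 lat [-7.6  2.5 11.9] z [12.5 14.7 16.4]
narrow
along [-101.4  -97.2   96.8  101.1]
-100 42 lat [-4.6  0.8  5.2] z [10.6 11.7 12.6]
-80 102 lat [-5.6  0.8  7.3] z [12.7 13.8 14.7]
-60 99 lat [-5.5  0.8  6.1] z [15.2 16.5 17.1]
-40 90 lat [-4.3  0.9  5. ] z [18.4 19.4 20.3]
-20 87 lat [-4.2 -0.1  4.9] z [20.6 21.9 22.9]
0 77 lat [-3.  -0.1  3.8] z [22.8 23.7 24.7]
20 65 lat [-2.  -0.1  2.8] z [22.3 23.3 24.1]
40 151 lat [-6.8  0.9  7.7] z [13.1 15.1 17. ]
60 227 lat [-10.7   0.9  13.4] z [10.1 11.3 12.5]
80 139 lat [-10.4  -1.   12.3] z [10.9 12.  13.5]
100 35 lat [-8.3 -1.8 10.2] z [13.5 15.2 16.3]
garlic diff 0.9281481481481482
lemon diff 0.9048148148148148
```

View pics/end.png

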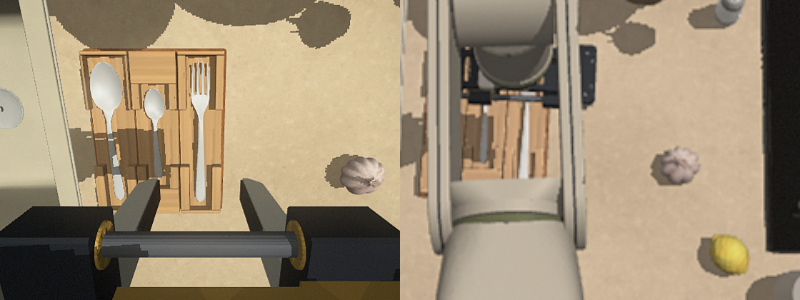

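The picture shows all three pieces in their own lanes, heads at the far end. The garlic and lemon are where they started. Handing in.

```bash
python3 -c "
from rig import order; print(order.job_done())"
```

```text
the job is handed in; nothing more can be done
None
```

I put the spoon in the wide lane, the teaspoon in the short lane and the fork in the narrow lane, then handed the job in at about 27 s of the 72 s allowed. No verdict came back.

**Last checks:** by the wrist camera, each piece is within about 2 mm of its lane's middle and centre line and parallel to it. Each lies flat on the floor, about 11 mm above its height on the table, with its head at the far end. The garlic and lemon look unchanged in the top view, and the gripper is clear of everything.

**What failed or disagreed:**
- **First three closes on the spoon:** all three missed. The real fingertips end about 31–34 mm short of the reported TCP, seen by two cameras. After I lowered the grips to allow for this, all three pieces gripped at about their stated widths. One of the missed closes nudged the spoon about 3 mm.
- **Rectangle fits:** they misjudged the spoon's direction by 3–4°, so I used its end points and profiles instead.
- **Camera offsets:** the top and wrist cameras differed by about 4 mm on the spoon, and the wrist depth read about 2 mm low. I relied on the wrist view for grasping and placing.
- **Picture budget:** I viewed 11 pictures, one over the budget of 10.

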